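Shut, pin and squeeze a watch-case clamp

ROBOT

A 7-joint arm with a two-finger parallel gripper is mounted at the origin on the work surface. World frame = base frame: x ahead of the robot, y to its left, z up, the work surface at z = 0. Lengths are in m, angles in rad, forces in N, time in s.
With the tool pointing down it reaches from about 0.425 to 0.875 m from the base axis. Payload 4.7 kg.
Tool frame: the origin (TCP) lies on the centre line of the jaws, within the pads' length; the fingertips stand ahead of it and the grasp point (between the pads) lies 8 mm behind it (ctrl.tip_reach is the z of the fingertips in the tool frame, in m); z points along the fingers, y is the line along which they close (so a half turn about z gives the same grasp; the last joint's range is limited). The gripper opens to 87 mm and grips with 3 to 60 N. Pads are 19 mm wide; open, the fingers measure 117 mm over their backs; the gripper's body (75 mm by 190 mm) begins 51 mm behind the grasp point.
Start: joints at [-1.242, 0.321, -0.07, 1.45, 0.023, 1.371, -0.057], TCP at [0.201, 0.618, 0.234] pointing down, gripper open.
Joint ranges: [-2.86, 2.86], [-0.3, 2.09], [-1.38, 1.24], [0.06, 2.45], [-1.56, 4.7], [0.09, 2.05], [-2.69, 2.69]. Speed limits (rad/s): [2.57, 2.57, 3.14, 3.14, 3.14, 3.14, 3.14].

INTERFACE

Orientations are given as [roll, pitch, yaw] about the fixed x, y, z axes, in that order (R = Rz(yaw) Ry(pitch) Rx(roll)).
In Python, from plant import ctrl, imaging, order, spotter gives the robot as it stands.
- The arm moves only by the tool drive_tool, never from a script. Its argument "rows" is a list of rows, each an object with "offset": the shift along the tool's x, y, z in m, a list of three; "yaw": the turn about the tool's z in degrees. In form: [{"offset": [tx, ty, tz], "yaw": yaw}, ...]. A call has 1 to 12 rows; each row shifts and turns the commanded pose from where the row before left it, along the tool's axes as they then stand; what a row does not reach is not made up. A row lasts 1/12 s, in which the tool goes at most 41.7 mm and 7.16 degrees, less where a joint would pass 70% of its speed; a pose out of reach is approached as far as the arm can. A call with a gripper value outside its range is refused whole. "grip" is the closure in counts, from 0 (fully open) to 255 (shut), set as the call begins (left out, the last holds). The fingers move at their own pace and stop on an object; the grip force is fixed at half the most. Time passes only in rows, so rows that do not move let the fingers close. It gives the time, the measured TCP pose, the force, the opening and the grip force at its end, in the units of the state.
- ctrl.get_state(): the state, without advancing time (a new reading comes with each control period).
- imaging.snapshot(name): name is "scene" or "top" or "wrist"; returns the picture (420x560x3 uint8, red, green, blue); there is no depth.
- imaging.get_calibration(name): a dict with "camera_matrix" (3x3 intrinsics, pixels), "R" (3x3) and "t" (3): a world point X has camera coordinates R X + t. Camera axes: x right, y down, z forward; pixel columns grow to the right and rows downward; lengths in m; the calibration is good to about 2 mm. A picture is of the moment at which its call begins: read the wrist's pose just before it. get_calibration takes no time and is no camera call; for the wrist camera it gives the pose at the moment of the call.
- order.close_job(): hands the job in; it is judged then, once.
Trained networks look in the newest picture that a camera, given by its name, has taken for a name from the list of things; names that differ only in an ending like _2 or _b are one class to them, and where a whole thing is asked for, a point or a joint stands for the part that bears it (a point fixed in the world has none). Each returns a list of dicts, best first, with "p" (0 to 1); they miss things now and then, are a little off and sometimes report something else, mostly with a low value. They report only what shows in the picture. A call takes as long as a camera call. They do not tell look-alikes from the thing itself.
- spotter.cut_out(thing, camera): "pixels" (420x560 bool, what is visible of it) and "extent" ([left, top, right, bottom] in pixels, round what is visible of it).
- spotter.mark_of(thing, camera): "xy" ([column, row] in pixels: a listed point, or the origin of a listed thing).
The state is a dict: "t": time; "q": joint angles; "qvel": joint speeds; "joint_efforts": joint torques, N m; "ee_pos": TCP position; "tcp_rot": TCP orientation; "contact_force": force on the tool from outside, world axes, zero at the start; "moment": the same for the moment, N m; "gripper_width": opening from 0.0 (shut) to 1.0 (fully open); "grip_force": force on a finger pad.
Only numpy, scipy, OpenCV 4.12 (cv2) and the standard library are available. Lean on these libraries where they do the work, as an engineer would, in place of code of your own. Each camera call takes 0.05 s, during which the arm holds its last target. There are 200 camera calls.

TASK

Swing the open half of the watch-case clamp shut, then take the big-headed lock pin out of the rack and push it down through the aligned holes of the clamp's nose until its collar sits on the lug. Then squeeze the two halves together between the gripper's fingers, about the middle of their length, and finish while still holding them squeezed. Leave the two slim punches in the rack and the other things on the bench where they are.

Things in the scene. Friction and masses are not known exactly. Their poses are not given: they have to be found in the camera images.
- clamp: Clamshell watch-case clamp, aluminium, fixed to the bench. Origin on the bench under the middle of the shut halves, z up; local y runs along the halves from the upright hinge axis (x=0, y=-68 mm) to the nose with the lock hole (x=0, y=+72). Base plate 110 (x) by 140 (y, -85 to +55) by 12 mm. The two halves lie side by side on it around a seated watch, 14 to 50 mm above the bench.
- clamp_mid (a point): Middle of the shut halves, on their parting plane, 32 mm above the bench; same axes as the clamp. Squeeze here along local x; nothing on the halves is higher than 52 mm but the pin at the nose.
- fixed_half: The clamp's fixed half, same origin and axes as the clamp: block x +1 to +27 mm, y -55 to +55. At the nose it has two lugs (30 by 34 mm, at z 14-24 and 40-50 mm) with a 10 mm upright hole. The swinging half mirrors it (x -1 to -27 when shut; 54 mm over both flat outer faces) and has one tongue, z 26.5-37.5 mm, between the lugs; its hole lines up only when shut.
- lock_hole (a point): Centre of the mouth of the 10 mm lock hole, on the top face of the upper lug, 50 mm above the bench; same axes as the clamp. The nose overhangs the base plate: below the hole is only the bench.
- jaw (a joint): Angle of the swinging half: 0 shut against its stop, growing (counter-clockwise from above) to at most 0.9 rad as it swings out to the clamp's -x side. Stiff hinge (about 0.1 N m): it stays where it is left. Starts open by 0.35 to 0.75 rad.
- jaw_face (a point): Point on the flat outer face of the swinging half where it can be pushed shut: 108 mm from the hinge axis along the half, 27 mm outside its parting plane, 32 mm above the bench. Turns with the half: -x points out of the face, y along the half away from the hinge.
- pin_head (a point): Steel lock pin (about 60 g), upright in one rack hole; the largest head there. The point is on its axis, where to grip: 26 mm above the collar's underside, 66 mm above the foot; z up along the pin. Round head 15 mm diameter, 34 mm tall (22 mm below this point to 12 above) on a collar 20 mm diameter by 4 mm; shank 8 mm diameter by 40 mm, tapered foot.
- pin_collar (a point): Centre of the underside of the lock pin's collar, on its axis, 26 mm below pin_head.
- rack: Dark wooden rack, fixed, 46 (x) by 136 (y) by 46 mm high, origin on the bench under its centre, with three upright 10 mm holes at local y = -44, 0 and +44 mm that go right through. The pins stand in them on their collars, in any order.
- punch1: Slim steel drift punch standing in the rack: stem 8 mm diameter by 16 mm over a 12 mm collar, 8 mm shank 40 mm long. Origin at its foot. Leave it.
- punch2: Second slim punch, alike. Leave it.
- dish: Small glass dish, 60 mm across, 18 mm high, on the bench on the +x side of the clamp. Origin under its centre. Leave it.
- driver: Small screwdriver, 130 mm long, lying on the +x side of the rack. Leave it.
- loupe: Grey eye loupe, 37 mm across, 30 mm high, standing between robot and rack. Leave it.
- cushion: Round grey casing cushion, 64 mm across, 24 mm high, at the far side. Leave it.
- pliers: Pliers with black grips, 140 mm long, 12 mm high, lying between robot and clamp. Leave them.
- tweezers: Steel tweezers, 120 mm long, 6 mm high, lying at the far side. Leave them.
Things that resemble listed ones, but are neither listed nor needed, are in the scene too. What is shaped like the part that bears pin_head but pink or turquoise is not meant.

How it is judged:
On the way, in this order (a step that is already met when the one before it is completed fails the run):
1. the clamp is swung shut, the lock pin not yet in it (value of joint jaw below 0.035 rad and distance between pin_collar and lock_hole above 0.06 m), for 0.2 s.
2. the lock pin is pushed down through the holes, its collar on the lug (horizontal distance between pin_collar and lock_hole below 0.003 m and z of pin_collar in the frame of lock_hole between -0.004 and 0.004 m and angle between the z axis of pin_head and the z axis of clamp, either way round below 0.12 rad and value of joint jaw below 0.035 rad), for 0.2 s.
At the end, for the whole second after the job is handed in: Clamp shut (within 0.02 rad); lock pin upright in its holes, collar within 4 mm of the lug and 3 mm of the hole axis; fingers, within 45 mm of the middle of the halves, press the swinging and the fixed half with over 5 N each and do not touch the pin (value of joint jaw below 0.02 rad and horizontal distance between pin_collar and lock_hole below 0.003 m and z of pin_collar in the frame of lock_hole between -0.004 and 0.004 m and angle between the z axis of pin_head and the z axis of clamp, either way round below 0.12 rad and contact force between the fingers and jaw above 5 N and contact force between the fingers and fixed_half above 5 N and horizontal distance between the grasp point and clamp_mid below 0.045 m and contact force between the fingers and lockpin below 0.5 N); the arm keeps its last pose, push and grip.
It fails at once if a punch is pulled out of the rack or pushed about (distance of any of punch1, punch2 from where it was at the start of the episode above 0.015 m).
It fails at once if another thing on the bench is shoved more than 30 mm (distance of any of dish, driver, loupe, cushion, pliers, tweezers from where it was at the start of the episode above 0.03 m).
It also fails if it takes over 61 s, if anything falls off the work surface, if the arm or the gripper's body presses on something with over 40 N, if the wrist force passes 120 N, or if a joint passes its speed limit or range.

## Working session

There is one attempt and no reset: what is moved stays moved. The work goes in short steps, Python scripts to look and compute and a tool call to move; the robot and the scene stay as the last step left them, time stands still between calls to the robot, and variables do not carry over. Pictures are saved under pics/ and viewed, at most 10 in all, crops included, and the job is handed in when it is done.

Besides the shell and the picture viewer there is one more tool, called after "Request:" by a JSON object that holds its "name" and its "arguments", one argument or row to a line. drive_tool: Moves the arm, as the interface text tells. Its arguments: {"type":"object","properties":{"rows":{"type":"array","items":{"type":"object","properties":{"offset":{"type":"array","items":{"type":"number"}},"yaw":{"type":"number"}}}},"grip":{"type":"number"}},"required":["rows"]}

```bash
mkdir -p pics; ls; cat > h.py <<'E'
import numpy as np, cv2
from plant import ctrl, imaging, order, spotter
def ray(cam,px):
    c=imaging.get_calibration(cam);K=np.array(c["camera_matrix"]);R=np.array(c["R"]);t=np.array(c["t"])
    d=R.T@np.linalg.inv(K)@np.array([px[0],px[1],1.]);return -R.T@t,d
def atz(cam,px,z):
    o,d=ray(cam,px);return o+d*(z-o[2])/d[2]
def tri(obs):
    A=0;b=0
    for cam,px in obs:
        o,d=ray(cam,px);d=d/np.linalg.norm(d);P=np.eye(3)-np.outer(d,d);A=A+P;b=b+P@o
    return np.linalg.solve(A,b)
def proj(cam,X):
    c=imaging.get_calibration(cam);p=np.array(c["camera_matrix"])@(np.array(c["R"])@X+np.array(c["t"]));return p[:2]/p[2]
def snap(cam,fn=None):
    im=imaging.snapshot(cam)
    if fn: cv2.imwrite("pics/"+fn,im[:,:,::-1])
    return im
E
python3 - <<'E'
from h import *
np.set_printoptions(precision=3,suppress=True)
a=snap("top");b=snap("scene");cv2.imwrite("pics/a_top.png",a[:,:,::-1]);cv2.imwrite("pics/a_scene.png",b[:,:,::-1])
for n in ["lock_hole","clamp_mid","clamp","jaw_face","pin_head","rack","punch1"]:
    for c in ["top","scene"]:
        r=spotter.mark_of(n,c); print(n,c,[(np.round(x["xy"],1).tolist(),round(x["p"],2)) for x in r[:4]])
print(ctrl.get_state(),ctrl.tip_reach)
E
```

```text
pics
lock_hole top [([329.7, 187.9], 0.94), ([360.2, 183.1], 0.16)]
lock_hole scene [([262.3, 276.2], 0.89)]
clamp_mid top [([359.0, 182.3], 0.6), ([202.1, 228.4], 0.57)]
clamp_mid scene [([332.5, 148.0], 0.61), ([240.4, 320.2], 0.56)]
clamp top [([358.1, 188.9], 0.76), ([255.0, 286.0], 0.7)]
clamp scene [([241.4, 331.1], 0.65)]
jaw_face top [([360.3, 218.8], 0.61), ([186.8, 221.7], 0.6)]
jaw_face scene [([195.2, 288.7], 0.82)]
pin_head top [([151.8, 208.8], 0.51), ([170.0, 185.9], 0.47), ([182.5, 219.9], 0.41)]
pin_head scene [([373.8, 151.6], 0.61), ([358.7, 135.8], 0.54), ([329.7, 151.1], 0.5), ([227.8, 181.7], 0.38)]
rack top [([206.0, 232.2], 0.8)]
rack scene [([311.7, 180.8], 0.96)]
punch1 top [([203.8, 229.0], 0.6), ([222.6, 236.9], 0.35)]
punch1 scene []
{'t': 0.8, 'q': array([-1.242,  0.321, -0.07 ,  1.45 ,  0.023,  1.371, -0.057]), 'qvel': array([ 0.001,  0.001, -0.001, -0.001,  0.   ,  0.002, -0.001]), 'joint_efforts': array([ -0.   , -49.104,  -0.403, -31.276,  -0.064,   0.033,   0.   ]), 'ee_pos': array([0.201, 0.618, 0.234]), 'tcp_rot': array([3.141, 0.   , 2.827]), 'contact_force': array([ 1.006,  0.1  , -0.551]), 'moment': array([ 0.007, -0.008,  0.028]), 'grip_force': 0.0, 'gripper_width': 0.999483088804514} 0.011
```

View pics/a_top.png

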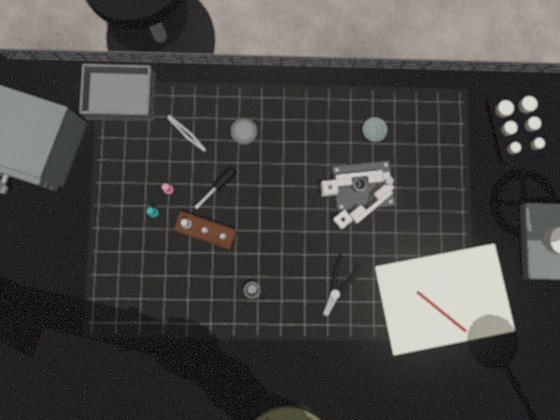

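View pics/a_scene.png

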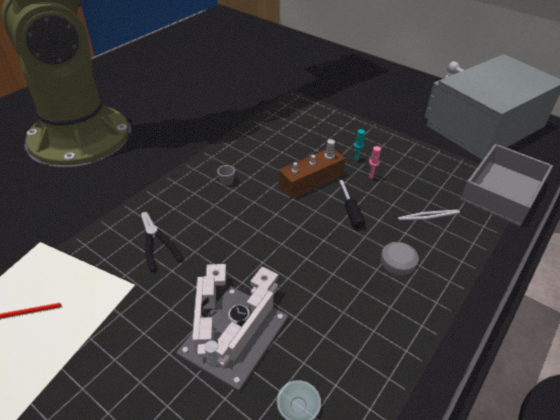

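Top view: the rack is at (205,230). The candidates for the pin are the big steel head at its left end (186,223), the pink look-alike (167,188), the turquoise one (152,211), and the slim punches (205,230) and (222,237). I choose the steel one, which is at (330,150) in the scene view. The clamp's nose is at (329,188), its hinge near (388,182), and the swinging half's nose at (343,219).

```bash
python3 - <<'E'
from h import *
np.set_printoptions(precision=4,suppress=True)
print("base",proj("top",np.zeros(3)),proj("scene",np.zeros(3)),"tcp",proj("top",np.array([.201,.618,.234])))
for n,p,q,z in [("lock_hole",(329.7,187.9),(262.3,276.2),.05),("pin?",(182.5,219.9),(329.7,151.1),.072),("pin2",(186,223),(330.5,145),.084)]:
    print(n,"tri",tri([("top",p),("scene",q)]),"top@z",atz("top",p,z),"sc@z",atz("scene",q,z))
for n,p,z in [("hinge",(388,182),.05),("jawface",(360.3,218.8),.032),("mid",(359,182.3),.032),("tongue",(343,219),.0375),("punchmid",(205,230),.066),("punch",(222.5,237),.066)]: print(n,atz("top",p,z))
print("jawf sc",atz("scene",(195.2,288.7),.032))
a=cv2.imread("pics/a_top.png")[150:250,140:400]
b=cv2.imread("pics/a_scene.png")
A=cv2.resize(a,None,fx=3,fy=3,interpolation=3)
B=np.hstack([cv2.resize(b[255:375,170:300],(390,300)),cv2.resize(b[120:200,270:390],(390,300))])
cv2.imwrite("pics/b.png",np.vstack([A,B]))
E
```

```text
base [287.3945 456.1901] [ 78.2785 134.7244] tcp [-45.1489 389.736 ]
lock_hole tri [ 0.6142 -0.0889  0.0512] top@z [ 0.6146 -0.0889  0.05  ] sc@z [ 0.6134 -0.0883  0.05  ]
pin? tri [0.5294 0.2451 0.0593] top@z [0.532  0.2458 0.072 ] sc@z [0.5343 0.2264 0.072 ]
pin2 tri [0.5262 0.238  0.0764] top@z [0.5242 0.2357 0.084 ] sc@z [0.5325 0.2301 0.084 ]
hinge [ 0.6311 -0.2257  0.05  ]
jawface [ 0.5452 -0.1638  0.032 ]
mid [ 0.6323 -0.1611  0.032 ]
tongue [ 0.5435 -0.122   0.0375]
punchmid [0.5105 0.1955 0.066 ]
punch [0.4954 0.1556 0.066 ]
jawf sc [ 0.537  -0.1617  0.032 ]
```

View pics/b.png

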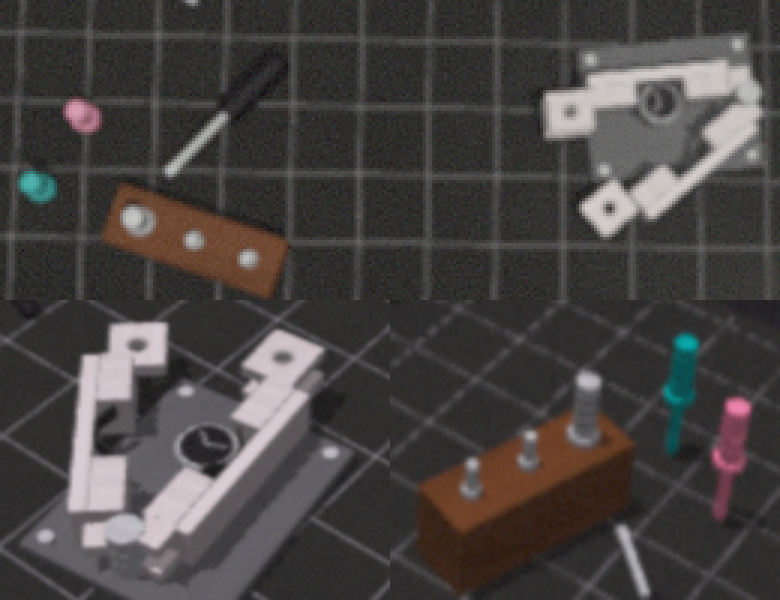

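The crop confirms the steel pin at the end of the rack. The clamp's yaw is about 8° and the jaw is open about 0.56 rad. Now I'll move over the rack.

Request:
{"name": "drive_tool", "arguments": {
  "rows": [
    {"offset": [-0.035, -0.021, 0]},
    {"offset": [-0.035, -0.021, 0]},
    {"offset": [-0.035, -0.021, 0]},
    {"offset": [-0.035, -0.021, 0]},
    {"offset": [-0.035, -0.021, 0]},
    {"offset": [-0.035, -0.021, 0]},
    {"offset": [-0.035, -0.021, 0]},
    {"offset": [-0.035, -0.021, 0]},
    {"offset": [-0.035, -0.021, 0]},
    {"offset": [-0.035, -0.021, 0]},
    {"offset": [-0.035, -0.021, 0]},
    {"offset": [-0.035, -0.021, 0]}
  ]
}}

```text
$.rows[0]: bad value
```

Request:
{"name": "drive_tool", "arguments": {
  "rows": [
    {"offset": [0, 0, 0], "yaw": 7},
    {"offset": [0, 0, 0], "yaw": 7},
    {"offset": [0, 0, 0], "yaw": 7},
    {"offset": [0, 0, 0], "yaw": 7},
    {"offset": [0, 0, 0], "yaw": 7},
    {"offset": [0, 0, 0], "yaw": 7},
    {"offset": [0, 0, 0], "yaw": 7},
    {"offset": [0, 0, 0], "yaw": 7},
    {"offset": [0, 0, 0], "yaw": 7},
    {"offset": [0, 0, 0], "yaw": 1},
    {"offset": [0, 0, 0]}
  ]
}}

```text
$.rows[10]: bad value
```

```bash
python3 - <<'E'
from h import *
np.set_printoptions(precision=4,suppress=True)
c=imaging.get_calibration("wrist")
snap("wrist","c.png")
s=ctrl.get_state();print(s["t"],s["q"],s["ee_pos"],s["tcp_rot"])
print("cam pos",-np.array(c["R"]).T@c["t"],"\n",np.array(c["R"]),c["camera_matrix"])
for n in ["pin_head","pin_collar","rack","punch1"]:
    print(n,[(np.round(x["xy"],1).tolist(),round(x["p"],2)) for x in spotter.mark_of(n,"wrist")[:4]])
E
```

```text
0.85 [-1.2419  0.321  -0.0701  1.4505  0.0226  1.3708 -0.0569] [0.2013 0.6181 0.2336] [3.1415 0.     2.8269]
cam pos [0.1372 0.6394 0.3854] 
 [[ 0.3095  0.9509 -0.0007]
 [ 0.92   -0.2992  0.2531]
 [ 0.2405 -0.079  -0.9674]] [[295.5309   0.     282.6907]
 [  0.     295.5309 209.969 ]
 [  0.       0.       1.    ]]
pin_head []
pin_collar []
rack []
punch1 []
```

View pics/c.png

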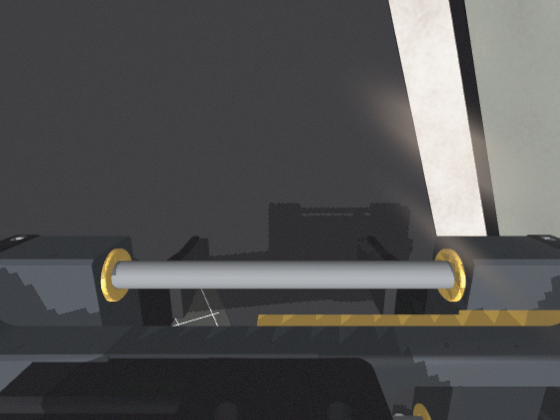

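The wrist picture shows the fingers filling the rows below 240. So things must lie on the tool's +x side, in the upper rows, to be seen. I'll repeat the moves with a yaw in every row, stopping 75 mm short of the pin.

Request:
{"name": "drive_tool", "arguments": {
  "rows": [
    {"offset": [-0.035, -0.021, 0], "yaw": 0},
    {"offset": [-0.035, -0.021, 0], "yaw": 0},
    {"offset": [-0.035, -0.021, 0], "yaw": 0},
    {"offset": [-0.035, -0.021, 0], "yaw": 0},
    {"offset": [-0.035, -0.021, 0], "yaw": 0},
    {"offset": [-0.035, -0.021, 0], "yaw": 0},
    {"offset": [-0.035, -0.021, 0], "yaw": 0},
    {"offset": [-0.035, -0.021, 0], "yaw": 0},
    {"offset": [-0.035, -0.021, 0], "yaw": 0},
    {"offset": [-0.035, -0.021, 0], "yaw": 0},
    {"offset": [-0.035, -0.021, 0], "yaw": 0},
    {"offset": [-0.035, -0.021, 0], "yaw": 0}
  ]
}}

```text
t: 2.05
ee_pos: [0.5237, 0.2468, 0.234]
tcp_rot: [3.141, 0.0, 2.827]
contact_force: [1.9, -0.2, -0.2]
gripper_width: 0.999
grip_force: 0.0
```

Request:
{"name": "drive_tool", "arguments": {
  "rows": [
    {"offset": [0, -0.04, 0], "yaw": 0},
    {"offset": [0, -0.03, 0], "yaw": 7},
    {"offset": [0, 0, 0], "yaw": 7},
    {"offset": [0, 0, 0], "yaw": 7},
    {"offset": [0, 0, 0], "yaw": 7},
    {"offset": [0, 0, 0], "yaw": 7},
    {"offset": [0, 0, 0], "yaw": 7},
    {"offset": [0, 0, 0], "yaw": 7},
    {"offset": [0, 0, 0], "yaw": 7},
    {"offset": [0, 0, 0], "yaw": 7},
    {"offset": [0, 0, 0], "yaw": 1},
    {"offset": [0, 0, 0], "yaw": 0}
  ]
}}

```text
t: 3.05
ee_pos: [0.5009, 0.1819, 0.2337]
tcp_rot: [3.141, -0.0, 1.712]
contact_force: [0.8, 1.3, -0.9]
gripper_width: 1.0
grip_force: 0.0
```

```bash
python3 - <<'E'
from h import *
np.set_printoptions(precision=4,suppress=True)
snap("wrist","d.png")
s=ctrl.get_state();print(s["t"],s["q"],s["ee_pos"],s["tcp_rot"])
for n,z in [("pin_head",.072),("pin_collar",.046),("rack",0),("punch1",.006)]:
    for x in spotter.mark_of(n,"wrist")[:3]: print(n,np.round(x["xy"],1),round(x["p"],2),atz("wrist",x["xy"],z))
E
```

```text
3.1 [-0.7028  0.0677  0.3206  1.7529 -0.022   1.3243 -0.2355] [0.5009 0.1819 0.2337] [ 3.1414 -0.0001  1.7128]
pin_head [284.9  79.9] 0.94 [0.4876 0.2999 0.072 ]
pin_head [426.7 154.1] 0.87 [0.6446 0.2498 0.072 ]
pin_head [316.5 144.3] 0.7 [0.5289 0.2433 0.072 ]
pin_collar [311.2 143.5] 0.81 [0.5259 0.2428 0.046 ]
pin_collar [308.7  78. ] 0.69 [0.5121 0.3095 0.046 ]
rack [294.1 176.8] 0.9 [0.5153 0.1966 0.    ]
punch1 [292.3 177.7] 0.63 [0.5129 0.196  0.006 ]
punch1 [279.7 203. ] 0.62 [0.5014 0.1605 0.006 ]
punch1 [312.9 146.1] 0.22 [0.5326 0.239  0.006 ]
```

Request:
{"name": "drive_tool", "arguments": {
  "rows": [
    {"offset": [-0.0385, 0, 0], "yaw": 0},
    {"offset": [-0.0385, 0, 0], "yaw": 0},
    {"offset": [-0.0385, 0, 0], "yaw": 0},
    {"offset": [-0.0385, 0, 0], "yaw": 0},
    {"offset": [-0.0385, 0, 0], "yaw": 0},
    {"offset": [-0.0385, 0, 0], "yaw": 0},
    {"offset": [-0.0385, 0, 0], "yaw": 0},
    {"offset": [-0.0385, 0, 0], "yaw": 0},
    {"offset": [-0.0385, 0, 0], "yaw": 0},
    {"offset": [-0.0385, 0, 0], "yaw": 0},
    {"offset": [0, 0, 0], "yaw": 0}
  ],
  "grip": 255
}}

```text
t: 4.22
ee_pos: [0.5527, -0.2095, 0.2339]
tcp_rot: [-3.141, 0.007, 1.699]
contact_force: [-1.4, -0.9, 0.5]
gripper_width: 0.247
grip_force: 0.0
```

```bash
python3 - <<'E'
from h import *
np.set_printoptions(precision=4,suppress=True)
snap("wrist","e.png")
s=ctrl.get_state();print(s["t"],s["q"],s["ee_pos"],s["tcp_rot"])
for n,z in [("lock_hole",.05),("jaw_face",.032),("clamp_mid",.032),("clamp",0),("pliers",0.006)]:
    for x in spotter.mark_of(n,"wrist")[:2]: print(n,np.round(x["xy"],1),round(x["p"],2),atz("wrist",x["xy"],z))
E
```

```text
4.2667 [-0.255   0.2171  0.6569  1.6288 -0.1322  1.341   0.5518] [ 0.5531 -0.2052  0.2336] [-3.1407  0.0031  1.702 ]
lock_hole [356.8  89.8] 0.73 [ 0.6176 -0.0796  0.05  ]
lock_hole [277.8 148.5] 0.22 [ 0.5426 -0.1514  0.05  ]
clamp_mid [349.  158.4] 0.77 [ 0.6278 -0.148   0.032 ]
clamp [346.2 156.6] 0.74 [ 0.6313 -0.1472  0.    ]
pliers [142.3  81.2] 0.67 [ 0.3724 -0.0942  0.006 ]
```

View pics/e.png

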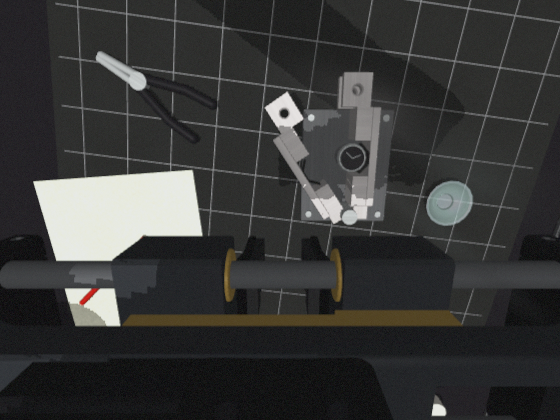

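The wrist view shows the clamp clearly: lock hole at (357,90), swinging half's nose at (285,113), hinge at (349,217). The pliers' grips end near (215,103), clear of my path. I'll descend outside the jaw face.

Request:
{"name": "drive_tool", "arguments": {
  "rows": [
    {"offset": [0.015, -0.04, 0], "yaw": 0},
    {"offset": [0, 0, 0.039], "yaw": 0},
    {"offset": [0, 0, 0.039], "yaw": 0},
    {"offset": [0, 0, 0.039], "yaw": 0},
    {"offset": [0, 0, 0.039], "yaw": 0},
    {"offset": [0, 0, 0.039], "yaw": 0},
    {"offset": [0, 0, 0], "yaw": 0},
    {"offset": [0, 0, 0], "yaw": 0}
  ],
  "grip": 255
}}

```text
t: 5.18
ee_pos: [0.5123, -0.1888, 0.0375]
tcp_rot: [-3.137, -0.001, 1.712]
contact_force: [0.8, -0.6, 1.3]
gripper_width: 0.004
grip_force: 0.0
```

```bash
python3 - <<'E'
from h import *
np.set_printoptions(precision=4,suppress=True)
s=ctrl.get_state();print(s["t"],s["q"],s["ee_pos"],s["tcp_rot"],s["contact_force"])
y=s["tcp_rot"][2];tx=np.array([np.cos(y),np.sin(y)]);ty=np.array([np.sin(y),-np.cos(y)])
for t in [(.557,-.145),(.572,-.13)]:
    d=np.array(t)-s["ee_pos"][:2];print(t,d@tx,d@ty)
E
```

```text
5.1833 [-0.2322  0.3299  0.6175  1.9335 -0.2312  0.9531  0.6367] [ 0.5123 -0.1888  0.0375] [-3.1374 -0.0014  1.7117] [ 0.7879 -0.6229  1.2878]
(0.557, -0.145) 0.037073111247306806 0.050394624979805125
(0.572, -0.13) 0.04981746976819193 0.06735284793774324
```

Request:
{"name": "drive_tool", "arguments": {
  "rows": [
    {"offset": [0.006, 0.008, 0], "yaw": 0},
    {"offset": [0.006, 0.008, 0], "yaw": 0},
    {"offset": [0.006, 0.008, 0], "yaw": 0},
    {"offset": [0.006, 0.008, 0], "yaw": 0},
    {"offset": [0.006, 0.008, 0], "yaw": 0},
    {"offset": [0.005, 0.007, 0], "yaw": 0},
    {"offset": [0.005, 0.007, 0], "yaw": 0},
    {"offset": [0.003, 0.004, 0], "yaw": 0},
    {"offset": [0.003, 0.004, 0], "yaw": 0},
    {"offset": [0.003, 0.004, 0], "yaw": 0},
    {"offset": [0, 0, 0], "yaw": 0}
  ]
}}

```text
t: 6.1
ee_pos: [0.5729, -0.1316, 0.0384]
tcp_rot: [3.141, -0.0, 1.711]
contact_force: [0.1, 0.6, -0.7]
gripper_width: 0.005
grip_force: 0.0
```

```bash
python3 - <<'E'
from h import *
np.set_printoptions(precision=4,suppress=True)
snap("wrist","f.png")
s=ctrl.get_state();print(s["t"],s["ee_pos"],s["tcp_rot"],s["contact_force"])
b=snap("scene");im=cv2.imread("pics/f.png")
cv2.imwrite("pics/f2.png",np.hstack([cv2.resize(b[230:390,160:320,::-1],(400,400)),cv2.resize(im[0:280,140:420],(400,400))]))
E
```

```text
6.15 [ 0.5725 -0.1321  0.0384] [ 3.1415 -0.0003  1.7103] [-0.0118 -0.1839  0.1012]
```

View pics/f2.png

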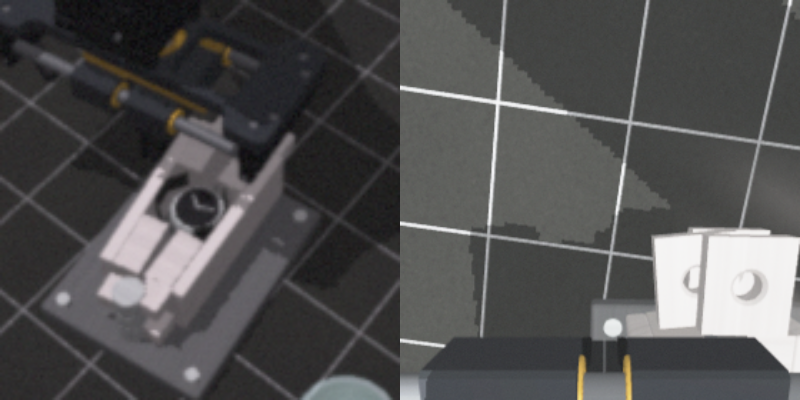

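The jaw is nearly shut. In the wrist view the tongue's hole is still about 18 mm from the lug's hole. I'll keep pushing gently.

Request:
{"name": "drive_tool", "arguments": {
  "rows": [
    {"offset": [0, 0.003, 0], "yaw": 0},
    {"offset": [0, 0.003, 0], "yaw": 0},
    {"offset": [0, 0.003, 0], "yaw": 0},
    {"offset": [0, 0.002, 0], "yaw": 0},
    {"offset": [0, 0.002, 0], "yaw": 0},
    {"offset": [0, 0, 0], "yaw": 0},
    {"offset": [0, 0, 0], "yaw": 0}
  ]
}}

```text
t: 6.78
ee_pos: [0.5848, -0.1307, 0.0384]
tcp_rot: [-3.141, -0.0, 1.71]
contact_force: [-1.7, 1.1, 0.8]
gripper_width: 0.004
grip_force: 1.2
```

Request:
{"name": "drive_tool", "arguments": {
  "rows": [
    {"offset": [0, 0.001, 0], "yaw": 0},
    {"offset": [0, 0.001, 0], "yaw": 0},
    {"offset": [0, 0, 0], "yaw": 0},
    {"offset": [0, 0, 0], "yaw": 0}
  ]
}}

```text
t: 7.12
ee_pos: [0.585, -0.1307, 0.0383]
tcp_rot: [-3.138, -0.001, 1.709]
contact_force: [-7.8, 1.3, 5.6]
gripper_width: 0.003
grip_force: 4.0
```

Request:
{"name": "drive_tool", "arguments": {
  "rows": [
    {"offset": [0, 0.001, 0], "yaw": 0},
    {"offset": [0, 0.001, 0], "yaw": 0},
    {"offset": [0, 0.001, 0], "yaw": 0},
    {"offset": [0, 0, 0], "yaw": 0},
    {"offset": [0, 0, 0], "yaw": 0}
  ]
}}

```text
t: 7.53
ee_pos: [0.5851, -0.1306, 0.0382]
tcp_rot: [-3.132, -0.003, 1.709]
contact_force: [-14.5, 1.2, 9.9]
gripper_width: 0.01
grip_force: 8.4
```

```bash
python3 - <<'E'
from h import *
np.set_printoptions(precision=4,suppress=True)
im=snap("wrist")
s=ctrl.get_state();print(s["t"],s["ee_pos"],s["tcp_rot"],s["contact_force"])
cv2.imwrite("pics/g.png",cv2.resize(im[100:280,280:560,::-1],None,fx=2.5,fy=2.5))
E
```

```text
7.5833 [ 0.5851 -0.1306  0.0382] [-3.132  -0.0033  1.7086] [-14.2075   1.7792  11.6298]
```

View pics/g.png

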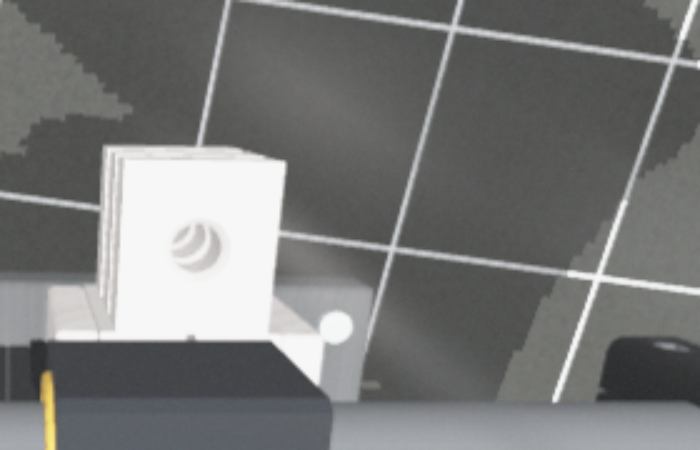

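The wrist crop shows the lugs and tongue lined up, with the hole at crop (197,246), which is full-frame (359,198). The jaw is shut. I'll back off and rise, then remeasure the lock hole.

```bash
python3 - <<'E'
from h import *
print(atz("wrist",(358.8,198.4),.05))
E
```

```text
[ 0.61783836 -0.08792362  0.05      ]
```

Request:
{"name": "drive_tool", "arguments": {
  "rows": [
    {"offset": [0, -0.01, 0], "yaw": 0},
    {"offset": [0, -0.02, 0], "yaw": 0},
    {"offset": [0, 0, -0.035], "yaw": 0},
    {"offset": [0, 0, -0.04], "yaw": 0},
    {"offset": [-0.02, 0.03, -0.02], "yaw": 0},
    {"offset": [-0.03, 0.025, 0], "yaw": 0},
    {"offset": [0, 0, 0], "yaw": 0},
    {"offset": [0, 0, 0], "yaw": 0},
    {"offset": [0, 0, 0], "yaw": 0}
  ],
  "grip": 0
}}

```text
t: 8.33
ee_pos: [0.6216, -0.1765, 0.133]
tcp_rot: [-3.141, 0.0, 1.709]
contact_force: [-0.3, -0.3, -0.9]
gripper_width: 0.604
grip_force: 0.0
```

```bash
python3 - <<'E'
from h import *
np.set_printoptions(precision=4,suppress=True)
im=snap("wrist")
s=ctrl.get_state();print(s["t"],s["ee_pos"],s["tcp_rot"],s["contact_force"])
for n,z in [("lock_hole",.05),("clamp_mid",.032)]:
    for x in spotter.mark_of(n,"wrist")[:2]: print(n,np.round(x["xy"],1),round(x["p"],2),atz("wrist",x["xy"],z))
p=proj("wrist",np.array([.614,-.088,.05])).astype(int);print(p)
y0=max(p[1]-75,0);x0=p[0]-100
cv2.imwrite("pics/i.png",cv2.resize(im[y0:y0+150,x0:x0+200,::-1],None,fx=4,fy=4,interpolation=2));print(x0,y0)
E
```

```text
8.3833 [ 0.6213 -0.1759  0.1331] [-3.1415 -0.0005  1.7097] [0.4775 0.9181 0.3807]
lock_hole [289.  106.7] 0.63 [ 0.6151 -0.088   0.05  ]
clamp_mid [289.6 196.2] 0.98 [ 0.6265 -0.1596  0.032 ]
[287 106]
187 31
```

View pics/i.png

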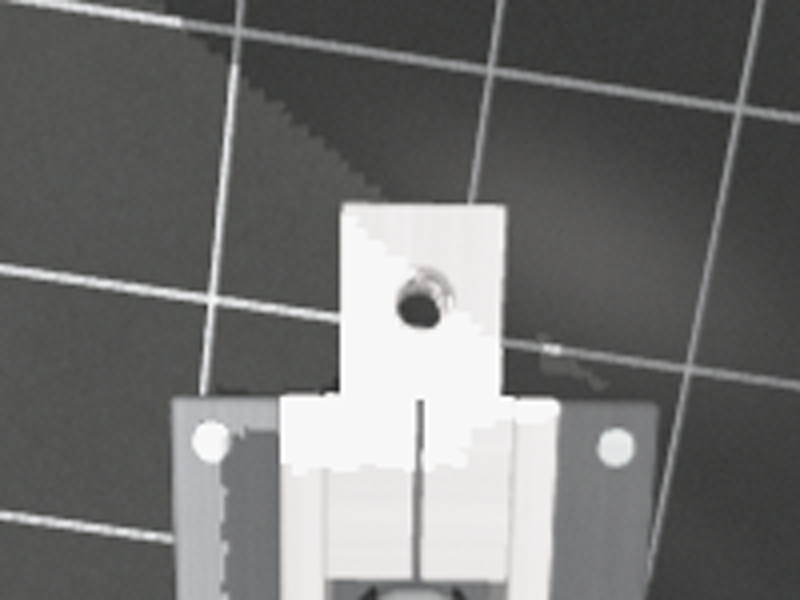

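The crop shows the hole mouth centred at (425,297), which is full-frame (293,105). Next I'll get its offset in the tool frame, then go and view the pin from the same relative place so that camera bias cancels.

Request:
{"name": "drive_tool", "arguments": {
  "rows": [
    {"offset": [0.0388, -0.0083, 0], "yaw": 0},
    {"offset": [0.0388, -0.0083, 0], "yaw": 0},
    {"offset": [0.0388, -0.0083, 0], "yaw": 0},
    {"offset": [0.0388, -0.0083, 0], "yaw": 0},
    {"offset": [0.0388, -0.0083, 0], "yaw": 0},
    {"offset": [0.0388, -0.0083, 0], "yaw": 0},
    {"offset": [0.0388, -0.0083, 0], "yaw": 0},
    {"offset": [0.0388, -0.0083, 0], "yaw": 0},
    {"offset": [0.0388, -0.0083, 0], "yaw": 7},
    {"offset": [0, 0, 0], "yaw": 7},
    {"offset": [0, 0, 0], "yaw": 7},
    {"offset": [0, 0, 0], "yaw": 7}
  ],
  "grip": 0
}}

```text
t: 9.48
ee_pos: [0.4997, 0.1571, 0.1338]
tcp_rot: [3.142, -0.001, 1.231]
contact_force: [0.2, -0.3, -0.8]
gripper_width: 1.0
grip_force: 0.0
```

Request:
{"name": "drive_tool", "arguments": {
  "rows": [
    {"offset": [0, 0, 0], "yaw": 0},
    {"offset": [0, 0, 0], "yaw": 0},
    {"offset": [0, 0, 0], "yaw": 0}
  ]
}}

```text
t: 9.73
ee_pos: [0.5005, 0.1557, 0.1337]
tcp_rot: [-3.142, -0.001, 1.237]
contact_force: [0.0, -0.6, 1.2]
gripper_width: 0.997
grip_force: 0.0
```

```bash
python3 - <<'E'
from h import *
np.set_printoptions(precision=4,suppress=True)
im=snap("wrist")
s=ctrl.get_state();print(s["t"],s["q"],s["ee_pos"],s["tcp_rot"],s["contact_force"])
y=s["tcp_rot"][2];tx=np.array([np.cos(y),np.sin(y)]);ty=np.array([np.sin(y),-np.cos(y)])
for n,z in [("pin_head",.072),("pin_collar",.046),("rack",0),("punch1",.006)]:
    for x in spotter.mark_of(n,"wrist")[:3]:
        w=atz("wrist",x["xy"],z);d=(w-s["ee_pos"])[:2];print(n,np.round(x["xy"],1),round(x["p"],2),w,"tool",d@tx,d@ty)
for x in spotter.cut_out("pin_head","wrist")[:3]: print(x["extent"],x["p"])
p=proj("wrist",np.array([.529,.241,.06])).astype(int);print(p)
y0=max(p[1]-75,0);x0=p[0]-100
cv2.imwrite("pics/j.png",cv2.resize(im[y0:y0+150,x0:x0+200,::-1],None,fx=4,fy=4,interpolation=2));print(x0,y0)
E
```

```text
9.7833 [-0.8074  0.1326  0.4916  1.9032 -0.0698  1.122  -0.6242] [0.5006 0.1556 0.1337] [-3.1415 -0.0005  1.2357] [-0.2204  0.107   0.3179]
pin_head [439.9  41. ] 0.83 [0.6402 0.2412 0.072 ] tool 0.1267559620374229 0.1036564432954441
pin_head [191.3  54.2] 0.62 [0.4846 0.2872 0.072 ] tool 0.1190357749231718 -0.05845800211413924
pin_head [275.7 103.2] 0.56 [0.5267 0.2404 0.072 ] tool 0.0886439711190892 -0.0032788912255452135
pin_collar [276.7 102.9] 0.94 [0.5278 0.2427 0.046 ] tool 0.09119858122133451 -0.002957960847328977
pin_collar [413.3  35.2] 0.85 [0.6369 0.2537 0.046 ] tool 0.1374677600741124 0.09642820766330432
pin_collar [221.8  36.5] 0.79 [0.5054 0.2987 0.046 ] tool 0.13675241122412607 -0.04253040389794721
rack [278.1 157.6] 0.76 [0.5132 0.2001 0.    ] tool 0.04613427991660997 -0.0027155760912179177
punch1 [279.2 204.4] 0.57 [0.4995 0.1577 0.006 ] tool 0.001654659893900794 -0.0017731016690330668
punch1 [278.  161.2] 0.49 [0.5123 0.1974 0.006 ] tool 0.04328506455068879 -0.0027004209344421003
[368.3, 18.9, 458.3, 49.1] 0.95
[179.7, 8.9, 262.4, 73.5] 0.83
[263.8, 84.6, 288.2, 118.4] 0.64
[278 102]
178 27
```

View pics/j.png

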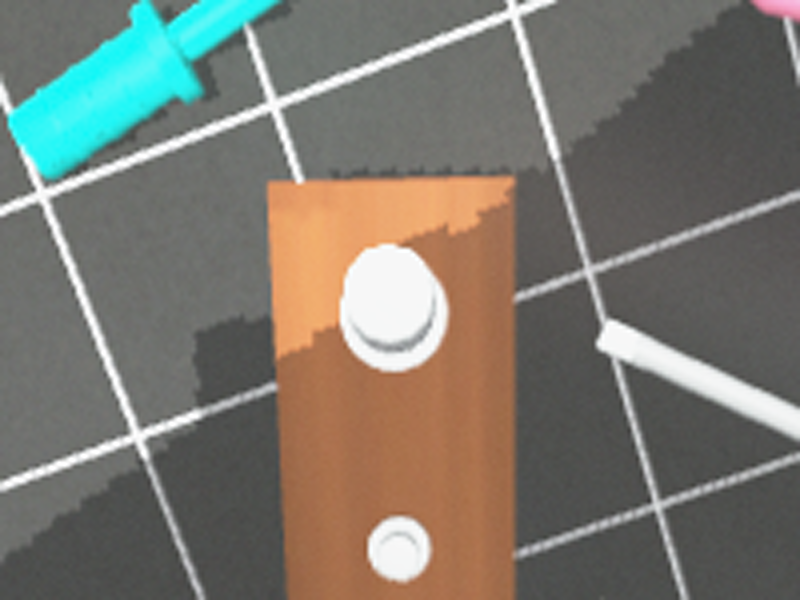

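The crop shows the steel head's top at (389,290) and its collar at (393,317). The punch is well below it at (400,548), and turquoise lies at upper left. Next I'll compute pin and hole offsets in tool axes.

```bash
python3 - <<'E'
from h import *
np.set_printoptions(precision=4,suppress=True)
s=ctrl.get_state();e=s["ee_pos"]
y=s["tcp_rot"][2];tx=np.array([np.cos(y),np.sin(y)]);ty=np.array([np.sin(y),-np.cos(y)])
for n,p,z in [("collar",(276.4,106.3),.05),("headtop",(275.3,99.5),.084),("hole",(293.2,105.2),.0506)]:
    d=(atz("wrist",p,z)-e)[:2];a=np.array([d@tx,d@ty]);print(n,a,(atz("wrist",p,z)))
    if n=="hole":
        y2=1.7097;print("hole world",np.array([.6213,-.1759])+a[0]*np.array([np.cos(y2),np.sin(y2)])+a[1]*np.array([np.sin(y2),-np.cos(y2)]))
E
```

```text
collar [ 0.0884 -0.0034] [0.5269 0.2401 0.05  ]
headtop [ 0.0898 -0.0035] [0.5273 0.2413 0.084 ]
hole [0.0892 0.0092] [0.5391 0.2366 0.0506]
hole world [ 0.6181 -0.0863]
```

Request:
{"name": "drive_tool", "arguments": {
  "rows": [
    {"offset": [0.03, -0.0035, 0], "yaw": 0},
    {"offset": [0.03, 0, 0], "yaw": 0},
    {"offset": [0.029, 0, 0], "yaw": 0},
    {"offset": [0, 0, 0], "yaw": 0},
    {"offset": [0, 0, 0.025], "yaw": 0},
    {"offset": [0, 0, 0.025], "yaw": 0},
    {"offset": [0, 0, 0.0195], "yaw": 0},
    {"offset": [0, 0, 0], "yaw": 0},
    {"offset": [0, 0, 0], "yaw": 0}
  ]
}}

```text
t: 10.78
ee_pos: [0.5263, 0.2401, 0.0633]
tcp_rot: [-3.14, 0.002, 1.233]
contact_force: [0.6, 0.3, -0.0]
gripper_width: 0.999
grip_force: 0.0
```

Request:
{"name": "drive_tool", "arguments": {
  "rows": [
    {"offset": [0, 0, 0], "yaw": 0},
    {"offset": [0, 0, 0], "yaw": 0},
    {"offset": [0, 0, 0], "yaw": 0},
    {"offset": [0, 0, 0], "yaw": 0},
    {"offset": [0, 0, 0], "yaw": 0},
    {"offset": [0, 0, 0], "yaw": 0},
    {"offset": [0, 0, 0], "yaw": 0},
    {"offset": [0, 0, 0], "yaw": 0},
    {"offset": [0, 0, 0], "yaw": 0},
    {"offset": [0, 0, 0], "yaw": 0},
    {"offset": [0, 0, 0], "yaw": 0},
    {"offset": [0, 0, 0], "yaw": 0}
  ],
  "grip": 255
}}

```text
t: 11.78
ee_pos: [0.5266, 0.2408, 0.0641]
tcp_rot: [-3.141, 0.0, 1.233]
contact_force: [-6.9, 1.9, 5.7]
gripper_width: 0.173
grip_force: 3.7
```

Request:
{"name": "drive_tool", "arguments": {
  "rows": [
    {"offset": [0, -0.001, 0], "yaw": 0},
    {"offset": [0, 0, 0], "yaw": 0},
    {"offset": [0, 0, 0], "yaw": 0},
    {"offset": [0, 0, 0], "yaw": 0}
  ]
}}

```text
t: 12.12
ee_pos: [0.5261, 0.2411, 0.0641]
tcp_rot: [3.142, -0.0, 1.233]
contact_force: [-1.2, 0.3, 0.7]
gripper_width: 0.162
grip_force: 30.0
```

The pin is gripped (15 mm, 30 N). I'll lift it straight out, turn to the clamp's heading and carry it over the hole.

Request:
{"name": "drive_tool", "arguments": {
  "rows": [
    {"offset": [0, 0, -0.015], "yaw": 0},
    {"offset": [0, 0, -0.02], "yaw": 0},
    {"offset": [0, 0, -0.025], "yaw": 0},
    {"offset": [0, 0, -0.02], "yaw": 0},
    {"offset": [0, 0, 0], "yaw": -6.8},
    {"offset": [0, 0, 0], "yaw": -6.8},
    {"offset": [0, 0, 0], "yaw": -6.8},
    {"offset": [0, 0, 0], "yaw": -6.9},
    {"offset": [0, 0, 0], "yaw": 0}
  ]
}}

```text
t: 12.87
ee_pos: [0.5261, 0.2408, 0.144]
tcp_rot: [3.142, 0.0, 1.713]
contact_force: [-0.3, 0.8, -1.8]
gripper_width: 0.163
grip_force: 30.0
```

Request:
{"name": "drive_tool", "arguments": {
  "rows": [
    {"offset": [-0.0337, 0.0045, 0], "yaw": 0},
    {"offset": [-0.0337, 0.0045, 0], "yaw": 0},
    {"offset": [-0.0337, 0.0045, 0], "yaw": 0},
    {"offset": [-0.0337, 0.0045, 0], "yaw": 0},
    {"offset": [-0.0337, 0.0045, 0], "yaw": 0},
    {"offset": [-0.0337, 0.0045, 0], "yaw": 0},
    {"offset": [-0.0337, 0.0045, 0], "yaw": 0},
    {"offset": [-0.0337, 0.0045, 0], "yaw": 0},
    {"offset": [-0.0337, 0.0045, 0], "yaw": 0},
    {"offset": [-0.0337, 0.0045, 0], "yaw": 0},
    {"offset": [0, 0, 0], "yaw": 0},
    {"offset": [0, 0, 0], "yaw": 0}
  ]
}}

```text
t: 13.87
ee_pos: [0.6171, -0.0901, 0.1439]
tcp_rot: [-3.141, 0.002, 1.701]
contact_force: [0.3, 1.1, -0.7]
gripper_width: 0.16
grip_force: 30.0
```

Request:
{"name": "drive_tool", "arguments": {
  "rows": [
    {"offset": [0, 0, 0], "yaw": 0},
    {"offset": [0, 0, 0], "yaw": 0},
    {"offset": [0, 0, 0], "yaw": 0}
  ]
}}

```text
t: 14.12
ee_pos: [0.6173, -0.0844, 0.1439]
tcp_rot: [-3.141, -0.001, 1.712]
contact_force: [-0.5, -0.4, -0.1]
gripper_width: 0.16
grip_force: 30.0
```

Request:
{"name": "drive_tool", "arguments": {
  "rows": [
    {"offset": [-0.0018, 0, 0], "yaw": 0},
    {"offset": [0, 0, 0.015], "yaw": 0},
    {"offset": [0, 0, 0.014], "yaw": 0},
    {"offset": [0, 0, 0], "yaw": 0},
    {"offset": [0, 0, 0], "yaw": 0},
    {"offset": [0, 0, 0.004], "yaw": 0},
    {"offset": [0, 0, 0.004], "yaw": 0},
    {"offset": [0, 0, 0.002], "yaw": 0},
    {"offset": [0, 0, 0.002], "yaw": 0},
    {"offset": [0, 0, 0], "yaw": 0}
  ]
}}

```text
t: 14.95
ee_pos: [0.6174, -0.0882, 0.1027]
tcp_rot: [-3.141, -0.0, 1.71]
contact_force: [1.2, 0.1, -0.2]
gripper_width: 0.162
grip_force: 30.0
```

The foot is 5 mm below the lug's top with no force, so it is in the hole. I'll keep going down.

Request:
{"name": "drive_tool", "arguments": {
  "rows": [
    {"offset": [0, 0, 0.004], "yaw": 0},
    {"offset": [0, 0, 0.004], "yaw": 0},
    {"offset": [0, 0, 0.004], "yaw": 0},
    {"offset": [0, 0, 0], "yaw": 0},
    {"offset": [0, 0, 0], "yaw": 0}
  ]
}}

```text
t: 15.37
ee_pos: [0.6173, -0.0882, 0.0906]
tcp_rot: [-3.141, -0.0, 1.71]
contact_force: [-0.3, 0.6, -0.1]
gripper_width: 0.159
grip_force: 30.0
```

```bash
python3 - <<'E'
from h import *
s=ctrl.get_state();print(s["ee_pos"],s["contact_force"],s["moment"])
E
```

```text
[ 0.61730138 -0.08818542  0.09060068] [-0.26586819  0.57517532 -0.11007412] [-0.0459806   0.016455   -0.04626453]
```

Request:
{"name": "drive_tool", "arguments": {
  "rows": [
    {"offset": [0, 0, 0.004], "yaw": 0},
    {"offset": [0, 0, 0.004], "yaw": 0},
    {"offset": [0, 0, 0.004], "yaw": 0},
    {"offset": [0, 0, 0.004], "yaw": 0},
    {"offset": [0, 0, 0], "yaw": 0},
    {"offset": [0, 0, 0], "yaw": 0}
  ]
}}

```text
t: 15.87
ee_pos: [0.6173, -0.0882, 0.0746]
tcp_rot: [-3.141, -0.0, 1.71]
contact_force: [0.5, 0.5, -0.7]
gripper_width: 0.161
grip_force: 30.0
```

Request:
{"name": "drive_tool", "arguments": {
  "rows": [
    {"offset": [0, 0, 0.003], "yaw": 0},
    {"offset": [0, 0, 0.002], "yaw": 0},
    {"offset": [0, 0, 0.001], "yaw": 0},
    {"offset": [0, 0, 0.001], "yaw": 0},
    {"offset": [0, 0, 0], "yaw": 0},
    {"offset": [0, 0, 0], "yaw": 0}
  ]
}}

```text
t: 16.37
ee_pos: [0.6176, -0.0883, 0.0681]
tcp_rot: [3.141, -0.0, 1.71]
contact_force: [0.3, 0.6, -1.0]
gripper_width: 0.157
grip_force: 30.0
```

Not seated yet by force. I'll push down until the force rises.

Request:
{"name": "drive_tool", "arguments": {
  "rows": [
    {"offset": [0, 0, 0.001], "yaw": 0},
    {"offset": [0, 0, 0.001], "yaw": 0},
    {"offset": [0, 0, 0], "yaw": 0},
    {"offset": [0, 0, 0], "yaw": 0},
    {"offset": [0, 0, 0], "yaw": 0}
  ]
}}

```text
t: 16.78
ee_pos: [0.6177, -0.0883, 0.068]
tcp_rot: [3.141, -0.001, 1.71]
contact_force: [-4.5, 1.7, 11.3]
gripper_width: 0.158
grip_force: 30.0
```

The pin is seated: 11 N and TCP z 0.068, as expected. I'll ease off, release, rise, and move back over the middle of the halves.

Request:
{"name": "drive_tool", "arguments": {
  "rows": [
    {"offset": [0, 0, -0.001], "yaw": 0},
    {"offset": [0, 0, 0], "yaw": 0},
    {"offset": [0, 0, 0], "yaw": 0},
    {"offset": [0, 0, 0], "yaw": 0},
    {"offset": [0, 0, 0], "yaw": 0},
    {"offset": [0, 0, 0], "yaw": 0},
    {"offset": [0, 0, 0], "yaw": 0},
    {"offset": [0, 0, 0], "yaw": 0},
    {"offset": [0, 0, 0], "yaw": 0}
  ],
  "grip": 0
}}

```text
t: 17.53
ee_pos: [0.6176, -0.0883, 0.067]
tcp_rot: [3.142, -0.0, 1.71]
contact_force: [0.4, -0.7, 0.4]
gripper_width: 0.764
grip_force: 0.0
```

Request:
{"name": "drive_tool", "arguments": {
  "rows": [
    {"offset": [0, 0, -0.02], "yaw": 0},
    {"offset": [0, 0, -0.03], "yaw": 0},
    {"offset": [0, 0, -0.03], "yaw": 0},
    {"offset": [-0.03, 0, 0], "yaw": 0},
    {"offset": [-0.03, 0, 0], "yaw": 0},
    {"offset": [-0.025, 0, 0], "yaw": 0},
    {"offset": [0, 0, 0], "yaw": 0},
    {"offset": [0, 0, 0], "yaw": 0},
    {"offset": [0, 0, 0], "yaw": 0}
  ]
}}

```text
t: 18.28
ee_pos: [0.6293, -0.1716, 0.1467]
tcp_rot: [-3.141, -0.001, 1.71]
contact_force: [0.6, 0.3, -0.6]
gripper_width: 0.996
grip_force: 0.0
```

```bash
python3 - <<'E'
from h import *
np.set_printoptions(precision=4,suppress=True)
im=snap("wrist");s=ctrl.get_state();print(s["t"],s["ee_pos"],s["tcp_rot"])
for n,z in [("pin_collar",.05),("pin_head",.076),("clamp_mid",.032)]:
    for x in spotter.mark_of(n,"wrist")[:1]: print(n,np.round(x["xy"],1),round(x["p"],2),atz("wrist",x["xy"],z))
b=snap("scene")
cv2.imwrite("pics/k.png",np.hstack([cv2.resize(b[230:390,160:320,::-1],(400,400)),cv2.resize(im[20:230,180:390,::-1],(400,400))]))
E
```

```text
18.3333 [ 0.6295 -0.1708  0.1467] [-3.1414 -0.0014  1.7113]
pin_collar [281.6 111. ] 0.85 [ 0.618  -0.0858  0.05  ]
pin_head [279.9 192.2] 0.68 [ 0.6253 -0.1464  0.076 ]
clamp_mid [278.  193.8] 0.6 [ 0.6246 -0.157   0.032 ]
```

View pics/k.png

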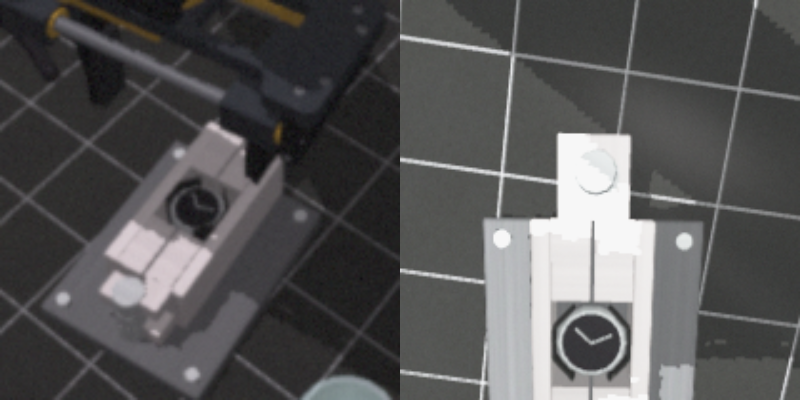

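The picture shows the pin seated in the nose, with its head on the lug at (595,172), and the halves shut along the parting line. I'll descend astride the halves, slightly to the hinge side, with tips above the dish rim, and squeeze.

Request:
{"name": "drive_tool", "arguments": {
  "rows": [
    {"offset": [0.005, 0, 0], "yaw": 0},
    {"offset": [0, 0, 0.03], "yaw": 0},
    {"offset": [0, 0, 0.03], "yaw": 0},
    {"offset": [0, 0, 0], "yaw": 0},
    {"offset": [0, 0, 0.02], "yaw": 0},
    {"offset": [0, 0, 0.02], "yaw": 0},
    {"offset": [0, 0, 0.0125], "yaw": 0},
    {"offset": [0, 0, 0], "yaw": 0},
    {"offset": [0, 0, 0], "yaw": 0}
  ],
  "grip": 40
}}

```text
t: 19.28
ee_pos: [0.6286, -0.1672, 0.0349]
tcp_rot: [-3.141, -0.0, 1.71]
contact_force: [-0.4, 0.2, 1.3]
gripper_width: 0.844
grip_force: 0.0
```

Request:
{"name": "drive_tool", "arguments": {
  "rows": [
    {"offset": [0, 0, 0], "yaw": 0},
    {"offset": [0, 0, 0], "yaw": 0},
    {"offset": [0, 0, 0], "yaw": 0},
    {"offset": [0, 0, 0], "yaw": 0},
    {"offset": [0, 0, 0], "yaw": 0},
    {"offset": [0, 0, 0], "yaw": 0},
    {"offset": [0, 0, 0], "yaw": 0},
    {"offset": [0, 0, 0], "yaw": 0}
  ],
  "grip": 255
}}

```text
t: 19.95
ee_pos: [0.6265, -0.1682, 0.0353]
tcp_rot: [-3.138, -0.001, 1.708]
contact_force: [-6.6, -0.2, 6.8]
gripper_width: 0.62
grip_force: 29.9
```

Request:
{"name": "drive_tool", "arguments": {
  "rows": [
    {"offset": [0, -0.0015, 0], "yaw": 0},
    {"offset": [0, 0, 0], "yaw": 0},
    {"offset": [0, 0, 0], "yaw": 0},
    {"offset": [0, 0, 0], "yaw": 0}
  ]
}}

```text
t: 20.28
ee_pos: [0.6265, -0.1682, 0.0353]
tcp_rot: [-3.14, -0.0, 1.709]
contact_force: [-3.8, 0.8, 6.8]
gripper_width: 0.616
grip_force: 30.0
```

```bash
python3 - <<'E'
from h import *
snap("scene")
for x in spotter.mark_of("pin_collar","scene")[:1]: print(x["p"],atz("scene",x["xy"],.05))
s=ctrl.get_state();print(s["t"],s["ee_pos"],s["contact_force"],s["gripper_width"],s["grip_force"])
E
```

```text
0.72 [0.54656521 0.14525275 0.05      ]
20.3833 [ 0.62645188 -0.16820554  0.03527665] [-3.60787134 -0.87708014  6.46061265] 0.6165159415820057 29.97393968515098
```

The squeeze holds at 54 mm and 30 N, with little side load. I'll hand in.

```bash
python3 -c "
from plant import order
print(order.close_job())"
```

```text
the job is handed in; nothing more can be done
None
```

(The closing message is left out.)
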